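Swivel the bench vise to its index post and lock it

TASK

Pushing with a finger, swing the bench vise round on its swivel base until its screw points straight at the index post with the pointed top (not the flat-topped one); the end of the bar clamped in the jaws makes a good arm to push on. Then push the lock lever at the foot of the vise clockwise all the way to its stop, leaving the vise aimed. Only push: do not grip the bar or the lever, and leave everything else on the bench where it is.

Things in the scene. Friction and masses are not known exactly. Their poses are not given: they have to be found in the camera images.
- vise_base: fixed red round foot of the bench vise, 140 mm across, 18 mm high, bolted to the bench, turned differently each time. Origin at bench level on the vertical swivel axis; z up. The lock lever stands on a rounded lug in the -x, +y quarter.
- vise: red swivelling bench vise, 195 mm long, jaws 79 mm wide and 115 mm high. Origin at bench level on the swivel axis, z up, x horizontal along the screw towards the screw's outer end: that is where the vise points. It turns about z with a steady friction of about 0.45 N m (5 to 6 N at the bar's end), stays where it is left, and can turn 1.2 rad either way from facing along the foot's +x.
- bar_mid (a point): middle of the flat metal bar clamped crosswise in the jaws, turning with the vise: 200 mm long along the vise's y axis, 8 mm thick (x), 30 mm high (its underside 100 mm and its top 130 mm above the bench). It lies 24 mm in +x from the swivel axis, and its ends stand free 60 mm beyond the jaws on both sides, with nothing taller than 45 mm below them. Same axes as the vise.
- screw_end (a point): outer end of the vise's screw, 125 mm from the swivel axis, 52 mm above the bench, turning with the vise; a 75 mm upright bar passes through the screw just behind it. Same axes as the vise.
- lock (a joint): angle of the lock lever (rad): 0 fully open, growing as it turns clockwise seen from above, stop at 1.4 (locked). Friction about 0.18 N m (under 3 N at the ball); stays where it is left.
- lock_pivot (a point): point on the lock lever's upright pivot axis, at the height of the ball; fixed on the foot at x -60 mm, y +60 mm of it, 61 mm above the bench. Same axes as the foot.
- lock_ball (a point): centre of the 22 mm black ball at the end of the lock lever, 70 mm out from the pivot axis and 61 mm above the bench; the lever is a 12 mm steel rod rising from its hub to the ball. x points away from the pivot, z up; -y is the clockwise direction in which it is pushed to lock.
- post_pointed: fixed steel index post with a pointed conical top, 80 mm high, 18 mm thick, 40 mm foot. Origin at its foot's centre, at bench level. It stands 170 to 200 mm from the swivel axis on the screw's side, to the left or the right.
- post_flat: fixed steel index post like the other but with a flat mushroom head 34 mm across, 72 mm high. Not the one to point at; it may stand on either side.
- nut: bystander, to be left alone: large steel hexagon nut, 40 mm across corners, 22 mm high. Origin at bench level, near its middle.
- offcut: bystander, to be left alone: flat aluminium offcut 30 x 75 x 10 mm. Origin at bench level, near its middle.
- angle_piece: bystander, to be left alone: short piece of steel angle, 30 x 60 mm foot, 30 mm high. Origin at bench level, near its middle.
- file: bystander, to be left alone: hand file with a wooden handle, 300 mm long, 24 mm high, along its x axis. Origin at bench level, near its middle.
- grinder: bystander, to be left alone: angle grinder lying on its back with its 115 mm disc up, 290 mm long (x axis), 83 mm high. Origin at bench level, near its middle.
- disc: bystander, to be left alone: spare grinding disc lying flat, 115 mm across, 6 mm thick. Origin at bench level, near its middle.
- tin: bystander, to be left alone: open tin, 76 mm across, 85 mm high. Origin at bench level, near its middle.
Not all that is in view belongs to the job. What is shaped like the post_pointed but black or brown is not meant.

How it is judged:
By the outcome, as a careful person would: the job done as asked, in the order asked, and still so for the second after the job is handed in, with the robot touching nothing.
It also fails if it takes over 54 s, if anything falls off the work surface, if the arm or the gripper's body presses on something with over 40 N, if the wrist force passes 120 N, or if a joint passes its speed limit or range.

ROBOT

A 6-joint arm with a two-finger parallel gripper is mounted at the origin on the work surface. World frame = base frame: x ahead of the robot, y to its left, z up, the work surface at z = 0. Lengths are in mm, angles in rad, forces in N, time in s.
With the tool pointing down it reaches from about 300 to 775 mm from the base axis. Payload 14.6 kg.
Tool frame: the origin (TCP) lies on the centre line of the jaws, within the pads' length; the fingertips stand 19 mm ahead of it and the grasp point (between the pads) is the TCP (bot.tip_reach is the distance from the TCP to the fingertips, in mm); y points along the fingers, x is the direction in which the jaws open and shut, and the axes are right-handed (so a half turn about y gives the same grasp; the last joint's range is limited). The gripper opens to 85 mm and grips with 20 to 120 N. Pads are 22 mm wide; open, the fingers measure 114 mm over their backs; the gripper's body (76 mm by 85 mm) begins 54 mm behind the grasp point. The pads swing forward as they close: fully open they stand 13 mm farther back than shut.
Start: joints at [-1.345, 0.3, 1.521, -0, 1.321, -0.067], TCP at [158.742, -526.584, 250.281] pointing down, gripper open.
Joint ranges: [-3.03, 3.03], [-0.79, 2.21], [0.23, 2.52], [-1.04, 4.18], [0, 3.07], [-2.55, 2.55]. Speed limits (rad/s): [2.22, 2.22, 2.57, 3.14, 3.14, 3.14].

INTERFACE

Orientations are given as a unit quaternion [w, x, y, z].
In Python, from rig import bot gives the robot as it stands. Calls block until the motion is done:
- bot.move_to(position, orientation): joint-space move of the TCP to a pose.
- bot.servo_line(position, attitude=None, speed=150, until_force=None): straight line of the TCP; attitude=None keeps the orientation; speed is the mean speed in mm/s. With until_force (N) it stops when the force on the tool has changed by that much, and returns True; else False.
- bot.move_joints(angles): joint-space move.
- bot.move_gripper(opening, grip_force=None): finger opening in mm; grip_force is the grip in N (None keeps the last); returns when the fingers have stopped.
- bot.dwell(seconds).
- bot.ik(position, orientation): joint angles nearest the present ones, or None.
- bot.read_state(): the state.
- bot.read_camera(name): name is "scene" or "top"; returns a dict with "image" (420x560x3 uint8, blue, green, red), "depth" (420x560 float32, mm along the optical axis (not along the pixel's ray), 0 where there is no reading), "fovy" (degrees; the focal length in pixels is half the picture's height over the tangent of half this angle, whatever the lens; pixels are square), "cx", "cy" (the principal point, pixels), "k1" (the pictures are not rectified: a ray, as slopes to the right and down, at radius r is drawn at 1 + k1 r^2 times it, then the intrinsics apply), "eye" and "attitude" of the camera in the world. Camera axes: x right, y down, z forward; pixel columns grow to the right and rows downward; lengths in mm; the calibration is good to about 2 mm. A picture is of the moment at which its call begins.
A pose or a line that the arm cannot do raises bot.MotionError and nothing moves.
- bot.finish_job(): hands the job in, once; it reports no verdict.
The state is a dict: "clock": time; "joint_positions": joint angles; "qvel": joint speeds; "effort": joint torques, N m; "ee_pos": TCP position; "tool_rot": TCP orientation; "ft_force": force on the tool from outside, world axes, zero at the start; "moment": the same for the moment, N m; "grip_width": finger opening in mm.
Only numpy, scipy, OpenCV 4.12 (cv2) and the standard library are available. Lean on these libraries where they do the work, as an engineer would, in place of code of your own. Each camera call takes 0.05 s, during which the arm holds its last target.

## Working session

There is one attempt and no reset: what is moved stays moved. The work goes in short steps, each a Python script; the robot and the scene stay as the last script left them, time stands still between calls to the robot, and variables do not carry over. Pictures are saved under pics/ and viewed, and the job is handed in when it is done.

```bash
ls; mkdir -p pics; python3 - <<'E'
from rig import bot
import cv2, numpy as np, pickle
for n in ("scene","top"):
    c=bot.read_camera(n); cv2.imwrite(f"pics/{n}0.png",c["image"]); pickle.dump(c,open(f"{n}0.pkl","wb"))
    print(n,{k:v for k,v in c.items() if k not in("image","depth")},(c["depth"]>0).mean())
s=bot.read_state(); print(s); print(bot.tip_reach)
E
```

```text
pics
scene {'fovy': 49.04494159997588, 'cx': 284.6615198313345, 'cy': 209.26595281620905, 'k1': -0.14194999970792938, 'eye': array([1324.72856349, -379.7200404 , 1295.7915353 ]), 'attitude': array([-0.24009273,  0.79456119,  0.53655799, -0.15209705])} 0.9959013605442177
top {'fovy': 46.99017678217086, 'cx': 281.95177163721894, 'cy': 216.16015996429047, 'k1': -0.02597416161428357, 'eye': array([ 343.46778522,  -50.66086198, 1445.24223107]), 'attitude': array([ 0.06658787, -0.70132276,  0.70686438, -0.06368038])} 0.9960926870748299
{'clock': 0.1, 'joint_positions': array([-1.34462809e+00,  3.00422889e-01,  1.52153514e+00, -1.37326380e-05,
        1.32071496e+00, -6.66192271e-02]), 'qvel': array([-0.00083039, -0.00122455, -0.0021528 ,  0.00053647,  0.00121309,
       -0.00095992]), 'effort': array([ 1.55118370e-03, -5.44377172e+01, -3.62368834e+01, -9.30963552e-06,
        3.04689427e-03,  3.84801831e-05]), 'ee_pos': array([ 158.68166704, -526.40411679,  249.76718958]), 'tool_rot': array([ 0.56783223, -0.56734399,  0.42200885, -0.42142126]), 'ft_force': array([ 0.61344664, -0.18947557, -0.92785032]), 'moment': array([ 0.01808636, -0.06262224,  0.02511245]), 'grip_width': 85.23507996881821}
19.0
```

View pics/scene0.png

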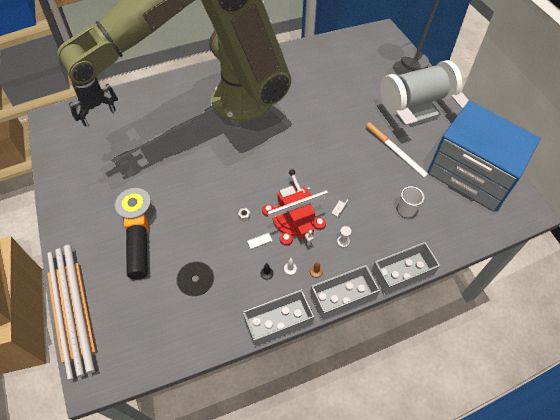

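View pics/top0.png

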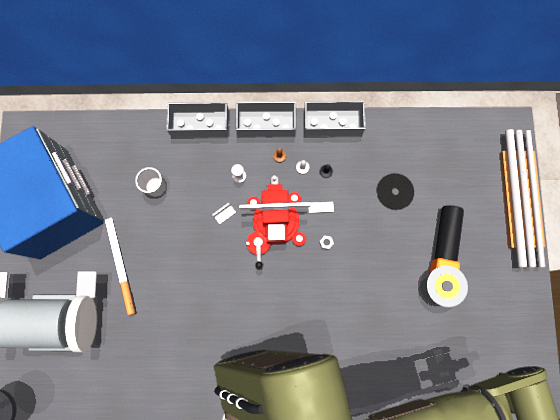

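The vise is red. There are black, steel and brown posts at scene (267,268), (290,265) and (317,268), and a flat-headed one at (344,235). I'll zoom in to check.

```bash
python3 - <<'E'
import cv2
a=cv2.imread("pics/scene0.png")[160:290,220:370]; b=cv2.imread("pics/top0.png")[140:280,205:345]
cv2.imwrite("pics/z1.png",cv2.resize(a,None,fx=4.5,fy=4.5,interpolation=2)); cv2.imwrite("pics/z2.png",cv2.resize(b,None,fx=4.2,fy=4.2,interpolation=2))
E
```

```text
(no output)
```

View pics/z1.png

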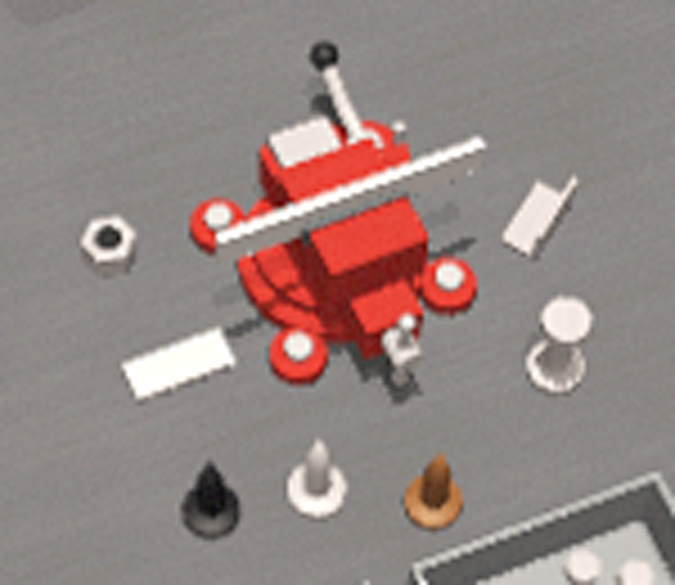

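View pics/z2.png

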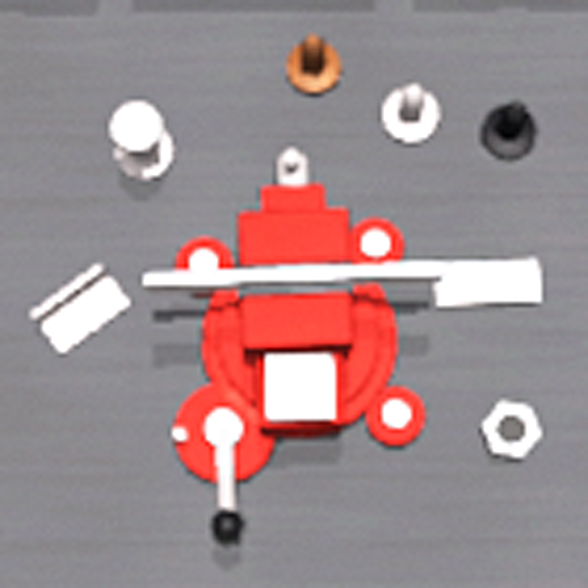

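The steel pointed post is at top (303,167), zoomed (411,110). It stands to the right of the screw, between the brown and black decoys. The flat one is at top (238,172). Next I'll measure these from the depth clouds.

```bash
cat > h.py <<'E'
import numpy as np, cv2, pickle
from scipy.spatial.transform import Rotation as R
def cloud(c):
    H,W=c["depth"].shape; f=H/2/np.tan(np.radians(c["fovy"])/2)
    K=np.array([[f,0,c["cx"]],[0,f,c["cy"]],[0,0,1.]])
    v,u=np.mgrid[:H,:W]
    p=np.stack([u.ravel(),v.ravel()],1).astype(np.float64)[:,None]
    n=cv2.undistortPoints(p,K,np.array([c["k1"],0,0,0,0.]))[:,0].reshape(H,W,2)
    ray=np.dstack([n,np.ones((H,W))])
    w,x,y,z=c["attitude"]; Rm=R.from_quat([x,y,z,w]).as_matrix()
    rw=ray@Rm.T
    return rw, rw*c["depth"][...,None]+c["eye"]
def plane(c,uv,z):
    rw,_=cloud(c); uv=np.atleast_2d(uv).astype(float)
    out=[]
    for u,v in uv:
        r=cv2.getRectSubPix(rw[...,:].astype(np.float32),(1,1),(u,v))[0,0] if False else np.array([cv2.remap(rw[...,i].astype(np.float32),np.float32([[u]]),np.float32([[v]]),1)[0,0] for i in range(3)])
        out.append(c["eye"]+r*(z-c["eye"][2])/r[2])
    return np.array(out)
def bar(c,near=None):
    rw,P=cloud(c)
    m=(P[...,2]>122)&(P[...,2]<137)
    if near is not None: m&=np.hypot(P[...,0]-near[0],P[...,1]-near[1])<150
    n,l,st,_=cv2.connectedComponentsWithStats(m.astype(np.uint8),connectivity=8)
    return n,l,st,P,rw
E
python3 - <<'E'
from h import *
for n in ("top","scene"):
    c=pickle.load(open(n+"0.pkl","rb")); rw,P=cloud(c)
    # table check
    print(n,[ (uv,P[uv[1],uv[0]].round(0)) for uv in ([(303,167),(303,169),(238,170),(259,265),(258,242),(253,202),(299,238),(294,198),(276,215)] if n=="top" else [(290,268),(291,259),(345,231),(292,172),(268,210),(286,238),(320,221),(300,200)])])
    k,l,st,P,_=bar(c,(600,30) if 0 else None)
    for i in range(1,k):
        if st[i,4]>25:
            Q=P[l==i]; print(i,st[i],Q.mean(0).round(1))
E
```

```text
top [((303, 167), array([ 758., -111.,   35.])), ((303, 169), array([ 757., -111.,   15.])), ((238, 170), array([739.,  82.,  74.])), ((259, 265), array([460.,  20.,  68.])), ((258, 242), array([530.,  25.,  37.])), ((253, 202), array([652.,  41.,  26.])), ((299, 238), array([543., -96.,  20.])), ((294, 198), array([664., -83.,  23.])), ((276, 215), array([595., -29., 116.]))]
1 [ 47 136  11  18  28] [806.  614.6 127.2]
10 [ 18 186  70  69 204] [567.3 570.1 128.6]
12 [239 203  72   6 241] [619.7 -24.1 129.4]
14 [ 80 295   8  57 133] [304.3 484.7 129.1]
19 [ 48 299  23  11  41] [359.9 547.7 129.4]
scene [((290, 268), array([ 775., -116.,   34.])), ((291, 259), array([ 765., -110.,   70.])), ((345, 231), array([739.,  82.,  72.])), ((292, 172), array([461.,  21.,  64.])), ((268, 210), array([ 552., -101.,   27.])), ((286, 238), array([670., -86.,  26.])), ((320, 221), array([653.,  40.,  26.])), ((300, 200), array([616., -20., 130.]))]
1 [517   0  43  40 155] [  75.4 1449.7  129.8]
6 [222  79  21  10  50] [ 47.5 -48.4 128.9]
8 [381  81  26  27  99] [315.3 484.4 130. ]
10 [450  81  11  12  39] [355.7 736.6 129.6]
13 [407  88  42  16 133] [360.5 608.2 129.9]
16 [436 148  76  44 269] [717.9 565.1 128.2]
19 [268 191  60  25 211] [621.2 -33.4 128.3]
```

```bash
cat >> h.py <<'E'
def barline(c,near=(605,-25),rad=140):
    """bar: yaw of vise x, mid from top face"""
    rw,P=cloud(c)
    m=(P[...,2]>118)&(P[...,2]<140)&(np.hypot(P[...,0]-near[0],P[...,1]-near[1])<rad)
    n,l,st,_=cv2.connectedComponentsWithStats(m.astype(np.uint8),connectivity=8)
    i=1+np.argmax(st[1:,4]); m=l==i
    r=rw[m]; Q=c["eye"]+r*((129.-c["eye"][2])/r[:,2])[:,None] if False else P[m]
    Q=Q[Q[:,2]>125.5]
    vx,vy,x0,y0=cv2.fitLine(Q[:,:2].astype(np.float32),cv2.DIST_HUBER,0,.01,.01).ravel()
    d=np.array([vx,vy]); d*=np.sign(d[1]); 
    t=(Q[:,:2]-[x0,y0])@d; lo,hi=t.min(),t.max()
    mid=np.array([x0,y0])+d*(lo+hi)/2
    yaw=np.arctan2(-d[0],d[1])
    return yaw,mid,hi-lo,Q[:,2].mean()
def axis_from(yaw,mid): return mid-24*np.array([np.cos(yaw),np.sin(yaw)])
E
python3 - <<'E'
from h import *
for n in ("top","scene"):
    c=pickle.load(open(n+"0.pkl","rb")); rw,P=cloud(c)
    y,mid,L,z=barline(c); print(n,"yaw",y,"mid",mid,L,z,"axis",axis_from(y,mid))
    I=c["image"].astype(int)
    def sel(ctr,r,zl,zh): return P[(np.hypot(P[...,0]-ctr[0],P[...,1]-ctr[1])<r)&(P[...,2]>zl)&(P[...,2]<zh)]
    for nm,ctr in (("pointed",(765,-110)),("flat",(739,82))):
        for zl,zh in ((3,12),(12,50),(50,90)):
            Q=sel(ctr,30,zl,zh); 
            if len(Q): print(" ",nm,zl,zh,len(Q),((Q.min(0)+Q.max(0))/2).round(1),Q.mean(0).round(1))
    for nm,ctr,zl,zh in (("b1",(653,40),23,35),("b2",(545,-98),18,35),("b3",(668,-85),23,35),("hub",(530,25),20,60),("ball",(461,20),48,85),("screw",(720,-34),40,70)):
        Q=sel(ctr,22,zl,zh); 
        if len(Q):print(" ",nm,len(Q),((Q.min(0)+Q.max(0))/2).round(1),Q.mean(0).round(1),Q[:,2].max().round(1))
E
```

```text
top yaw 0.03677388 mid [619.77336455 -25.54065614] 198.3998946605676 129.9575662674403 axis [595.78959036 -26.42303031]
  pointed 3 12 84 [ 765.6 -110.5    7.6] [ 760.4 -106.8    7.3]
  pointed 12 50 38 [ 762.2 -108.4   30.8] [ 760.6 -108.    24.4]
  pointed 50 90 25 [ 762.1 -108.5   62.9] [ 761.9 -108.9   60.8]
  flat 3 12 80 [739.2  82.7   7.5] [731.9  80.7   7.1]
  flat 12 50 20 [732.1  87.6  21.3] [731.9  85.5  16.9]
  flat 50 90 114 [739.3  87.2  70. ] [738.1  86.5  71.5]
  b1 22 [652.1  42.4  27. ] [652.5  42.   26.1] 30.7
  b2 57 [542.9 -96.   24.8] [541.8 -94.9  23. ] 31.6
  b3 21 [665.6 -81.   27.8] [664.6 -80.9  26.3] 32.1
  hub 95 [529.2  27.5  32.8] [528.2  27.6  34.7] 45.7
  ball 64 [466.2  23.5  62.7] [464.5  23.5  64.2] 75.9
  screw 29 [711.1 -23.1  59. ] [709.7 -25.1  60.1] 65.2
scene yaw 0.037100986 mid [620.49947389 -28.63362156] 198.33764780479237 129.44358399747662 axis [596.51598962 -29.52384089]
  pointed 3 12 88 [ 764.4 -113.     7.5] [ 769.4 -112.9    7.2]
  pointed 12 50 39 [ 764.8 -117.4   31. ] [ 770.9 -116.3   27.9]
  pointed 50 90 26 [ 767.6 -112.1   60.7] [ 767.8 -112.3   59. ]
  flat 3 12 71 [739.2  78.7   7.4] [743.6  78.    7.3]
  flat 12 50 37 [743.4  83.5  28.5] [744.1  80.1  24.1]
  flat 50 90 101 [739.2  82.9  67.4] [740.5  82.   69.9]
  b1 14 [650.5  39.   26.9] [652.5  38.9  26.6] 30.1
  b2 37 [543.5 -98.2  23.7] [ 543.5 -100.7   22.6] 29.4
  b3 18 [665.5 -85.4  25.6] [664.  -85.   25.1] 28.2
  hub 30 [525.6  30.   32.2] [522.5  27.6  36.1] 43.8
  ball 43 [467.6  18.8  64.1] [467.7  18.3  62.4] 76.2
  screw 51 [710.9 -25.9  55.9] [713.8 -28.1  57.4] 68.7
```

Both views agree: the swivel axis is at about (596,-28), vise yaw is +0.037, and the post bearing is about -0.46. The ball is at (466,21) and its pivot at (530,26). I'll push the +y end of the bar in +x, stopping short first.

```bash
cat >> h.py <<'E'
AX=np.array([596.2,-28.0])
def quat(yaw):  # tool down, tool x along vise y
    x=np.array([-np.sin(yaw),np.cos(yaw),0]); y=np.array([0,0,-1.]); z=np.cross(x,y)
    q=R.from_matrix(np.stack([x,y,z],1)).as_quat(); return np.array([q[3],q[0],q[1],q[2]])
def pos(yaw,lx,ly,z):
    c,s=np.cos(yaw),np.sin(yaw); return np.array([AX[0]+c*lx-s*ly,AX[1]+s*lx+c*ly,z])
E
python3 - <<'E'
from h import *; from rig import bot
s=bot.read_state(); w,x,y,z=s["tool_rot"]; print(R.from_quat([x,y,z,w]).as_matrix().round(2))
for off in (0,np.pi,np.pi/2,-np.pi/2):
  print(off,[None if (j:=bot.ik(pos(a,9,82,127),quat(a+off))) is None else j.round(2) for a in (0.037,-.46)], bot.ik(pos(.037,-20,82,250),quat(.037+off)) is not None)
E
```

```text
[[ 0.29 -0.    0.96]
 [-0.96  0.    0.29]
 [-0.   -1.    0.  ]]
0 [array([ 0.03,  0.54,  1.48, -0.  ,  1.12, -1.58]), array([ 0.01,  0.62,  1.36, -0.  ,  1.17, -1.1 ])] True
3.141592653589793 [array([ 0.03,  0.54,  1.48, -0.  ,  1.12,  1.56]), array([ 0.01,  0.62,  1.36, -0.  ,  1.17,  2.04])] True
1.5707963267948966 [None, None] False
-1.5707963267948966 [array([ 0.03,  0.54,  1.48, -0.  ,  1.12, -0.01]), array([ 0.01,  0.62,  1.36, -0.  ,  1.17,  0.47])] True
```

```bash
python3 - <<'E'
from h import *; from rig import bot
bot.move_gripper(0)
a=.037
bot.move_to(pos(a,-25,82,200),quat(a))
bot.servo_line(pos(a,-25,82,127),speed=120)
hit=bot.servo_line(pos(a,12,82,127),speed=25,until_force=3)
s=bot.read_state(); d=s["ee_pos"][:2]-AX; c_,s_=np.cos(a),np.sin(a)
lx=d[0]*c_+d[1]*s_; print("hit",hit,"lx",lx,s["ft_force"].round(1),s["clock"],s["grip_width"])
lx=min(max(lx,0),12)
for yaw in np.linspace(.0,-.36,7):
    bot.servo_line(pos(yaw,lx,82,127),quat(yaw),speed=50)
s=bot.read_state(); print(s["ft_force"].round(1),s["clock"],s["ee_pos"])
bot.servo_line(pos(-.36,lx-30,82,127),speed=80)
for n in ("scene","top"):
    c=bot.read_camera(n); cv2.imwrite(f"pics/{n}1.png",c["image"]); pickle.dump(c,open(f"{n}1.pkl","wb"))
    y,mid,L,z=barline(c); print(n,y,mid,L,z,axis_from(y,mid))
print(bot.read_state()["clock"],lx)
E
```

```text
hit True lx 9.518043066958164 [0.2 0.1 0.6] 5.4167 -0.09855732230117445
[-1.3  1.3 -0.4] 7.1667 [634.06297437  45.3705144  127.13780571]
scene -0.35410792 [619.261454   -38.39464276] 199.76701641492377 129.4270516681694 [596.75050582 -30.07255261]
top -0.3623454 [608.53297855 -60.56900982] 143.25080575497338 129.89207583477435 [586.09134723 -52.06177048]
7.7917 9.518043066958164
```

View pics/scene1.png

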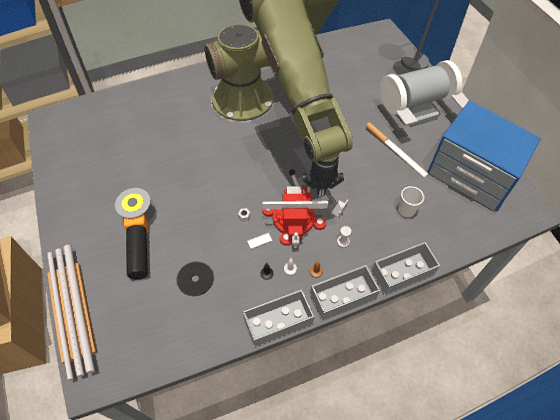

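The vise followed the push: yaw is now about -0.357. Before the final push I'll refine the post bearing.

```bash
python3 - <<'E'
from h import *
for n,ax,c0 in (("top",(595.8,-26.4),(765,-110)),("scene",(596.6,-29.8),(765,-112.5))):
    c=pickle.load(open(n+"0.pkl","rb")); rw,P=cloud(c)
    D=np.hypot(P[...,0]-c0[0],P[...,1]-c0[1])
    Q=P[(D<26)&(P[...,2]>4)&(P[...,2]<11)]
    (cx,cy),r=cv2.minEnclosingCircle(Q[:,:2].astype(np.float32))
    print(n,"foot",cx,cy,r,"bearing",np.arctan2(cy-ax[1],cx-ax[0]),np.hypot(cy-ax[1],cx-ax[0]))
    T=P[(D<15)&(P[...,2]>62)]; print(" tip",T.mean(0).round(1),T[T[:,2].argmax()].round(1),"bearing",np.arctan2(T.mean(0)[1]-ax[1],T.mean(0)[0]-ax[0]))
E
```

```text
top foot 762.691650390625 -110.02266693115234 24.548126220703125 bearing -0.46449494568114197 186.66969061629973
 tip [ 763.4 -107.6   67.4] [ 764.1 -109.3   75. ] bearing -0.450943698297461
scene foot 766.9064331054688 -110.49932861328125 22.23870849609375 bearing -0.4425078247377877 188.45865009529768
 tip [ 766.4 -112.5   66.3] [ 764.2 -112.6   71. ] bearing -0.45299299996365816
```

```bash
python3 - <<'E'
from h import *; from rig import bot
lx=9.52
bot.servo_line(pos(-.35,lx-3,82,127),quat(-.36),speed=80)
for yaw in (-.39,-.42,-.445,-.457):
    bot.servo_line(pos(yaw,lx,82,127),quat(yaw),speed=40)
print(bot.read_state()["ft_force"].round(1))
bot.servo_line(pos(-.457,lx-40,82,127),speed=80)
p=pos(-.457,lx-40,82,220); bot.servo_line(p,speed=150)
# go towards lever side, clear of both views
bot.move_to([420,-20,220],quat(np.pi/2*0))
for n in ("scene","top"):
    c=bot.read_camera(n); cv2.imwrite(f"pics/{n}2.png",c["image"]); pickle.dump(c,open(f"{n}2.pkl","wb"))
    y,mid,L,z=barline(c); print(n,y,mid,L,z,axis_from(y,mid))
print(bot.read_state()["clock"])
a=cv2.imread("pics/scene2.png")[160:290,220:370]; cv2.imwrite("pics/z3.png",cv2.resize(a,None,fx=4.5,fy=4.5,interpolation=2))
E
```

```text
[-4.2  2.2  0.2]
scene -0.45293698 [618.25014357 -40.71961267] 195.69542484681358 129.1860703211524 [596.67016463 -30.21701487]
top -0.449769 [617.80586159 -35.87211698] 198.10478880405196 130.0128431057855 [596.19271957 -25.43793672]
11.6583
```

View pics/z3.png

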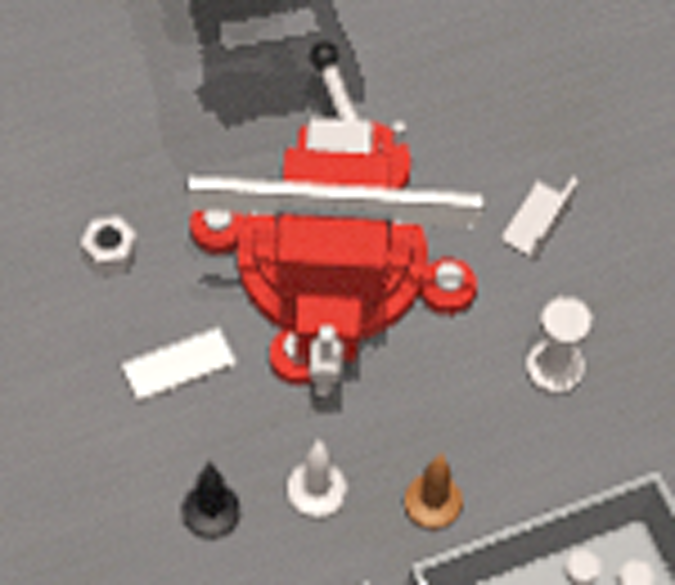

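View pics/top2.png

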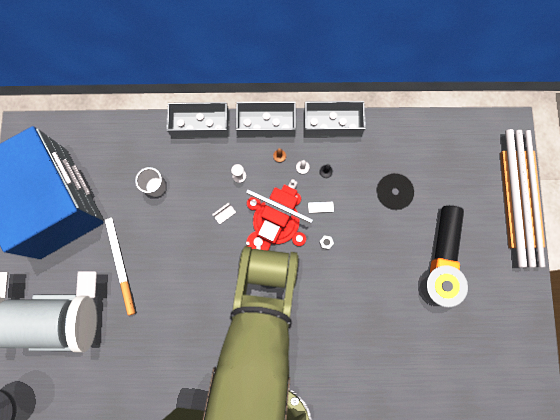

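The screw now points at the steel pointed post: yaw is -0.451 against a bearing of about -0.456. Next is the lever, pushing the ball clockwise in an arc about its pivot.

```bash
python3 - <<'E'
from h import *; from rig import bot
PV=np.array([530.,25.3])
def tp(phi,gap,z):
    u=np.array([np.cos(phi),np.sin(phi)]); t=np.array([np.sin(phi),-np.cos(phi)])
    p=PV+68*u-t*(22+gap); return np.array([p[0],p[1],z])
def tq(phi): return quat(phi-np.pi/2-np.pi)
p0=np.radians(183.5)
print([bot.ik(tp(p,0,76),tq(p)).round(2) for p in (p0,p0-1.6)])
bot.move_to(tp(p0,14,180),tq(p0))
bot.servo_line(tp(p0,14,76),speed=120)
print("touch",bot.servo_line(tp(p0,-8,76),speed=25,until_force=2.5), bot.read_state()["ee_pos"].round(1),tp(p0,0,76).round(1))
f0=bot.read_state()["ft_force"]
phi=p0-.05
while phi>p0-1.75:
    h=bot.servo_line(tp(phi,-1,76),tq(phi),speed=50,until_force=14)
    s=bot.read_state(); f=s["ft_force"][:2]
    print(round(p0-phi,2),h,f.round(1),round(s["clock"],2))
    if h or np.hypot(*f)>15: break
    phi-=.1
s=bot.read_state(); e=s["ee_pos"]; t=np.array([np.sin(phi),-np.cos(phi)])
bot.servo_line([e[0]-30*t[0],e[1]-30*t[1],76],speed=80)
e=bot.read_state()["ee_pos"]; bot.servo_line([e[0],e[1],220],speed=150)
bot.move_to([380,150,260],tq(phi))
for n in ("scene","top"):
    c=bot.read_camera(n); cv2.imwrite(f"pics/{n}3.png",c["image"]); pickle.dump(c,open(f"{n}3.pkl","wb"))
    y,mid,L,z=barline(c); print(n,y,mid,L,z)
a=cv2.imread("pics/scene3.png")[150:290,210:380]; cv2.imwrite("pics/z4.png",cv2.resize(a,None,fx=4.2,fy=4.2,interpolation=2))
print(bot.read_state()["clock"])
E
```

```text
[array([-0.08,  0.35,  1.92, -0.  ,  0.88, -0.14]), array([ 0.11,  0.44,  1.78, -0.  ,  0.92,  1.65])]
touch True [4.631e+02 1.000e-01 7.580e+01] [463.5  -0.8  76. ]
0.05 False [0.9 0. ] 14.91
0.15 False [-0.6  0.3] 15.2
0.25 False [-0.4  0. ] 15.49
0.35 False [-0. -0.] 15.78
0.45 False [ 0.  -0.4] 16.07
0.55 False [-0.8 -0. ] 16.37
0.65 False [0.2 0.5] 16.66
0.75 False [0.5 0.5] 16.95
0.85 False [0.1 0.3] 17.24
0.95 False [-0.  -0.6] 17.53
1.05 False [-0.1 -0.1] 17.82
1.15 False [-1.  -0.1] 18.12
1.25 True [-9.  -4.7] 18.32
scene -0.4578839 [618.39012739 -40.69031995] 196.37792091807177 129.56625496382472
top -0.45117554 [617.39419609 -36.63611926] 198.6812474501026 130.06378416391465
20.6167
```

View pics/z4.png

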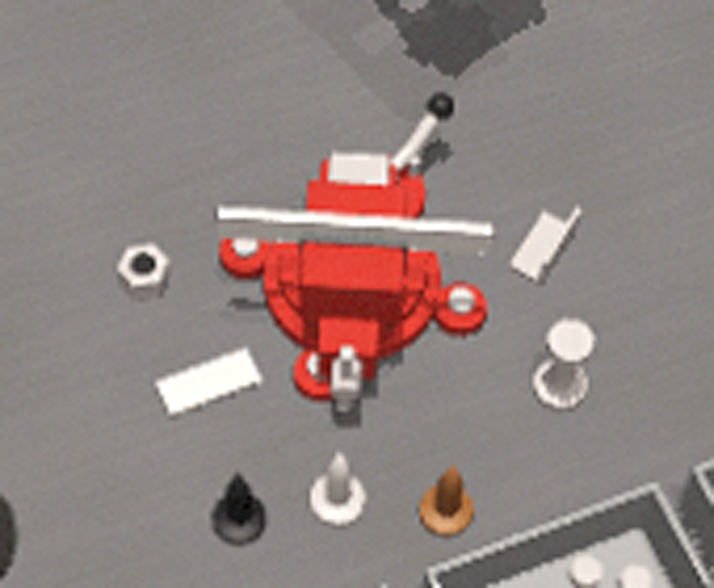

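View pics/top3.png

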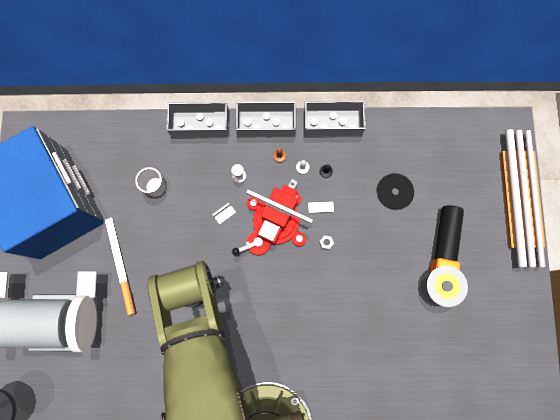

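The lever swung round to the ball at top (236,252), and the push ended on a force rise at about 1.2 rad of command. I'll measure the angle to see whether it's really on the stop.

```bash
python3 - <<'E'
from h import *
for n,o in (("top",1.8),("scene",-1.8)):
  ang=[]
  for k,ctr in (("0",(460,21+o)),("3",(493,84+o))):
    c=pickle.load(open(n+k+".pkl","rb")); rw,P=cloud(c); I=c["image"].max(2)
    m=(I<80)&(P[...,2]>50)&(P[...,2]<78)&(np.hypot(P[...,0]-ctr[0],P[...,1]-ctr[1])<25)
    v,u=np.nonzero(m); b=plane(c,[(u.mean(),v.mean())],61)[0]
    pv=np.array([530,25.3+o*.8]); d=b[:2]-pv; a=np.degrees(np.arctan2(d[1],d[0]))%360; ang.append(a)
    print(n,k,m.sum(),b.round(1),np.hypot(*d).round(1),a.round(1))
  print("travel rad",np.radians(ang[0]-ang[1]))
E
```

```text
top 0 34 [460.   22.3  61. ] 70.2 183.6
top 3 41 [499.7  89.6  61. ] 69.8 115.7
travel rad 1.1859101564453849
scene 0 21 [459.5  19.9  61. ] 70.6 183.2
scene 3 24 [498.   88.4  61. ] 72.0 116.4
travel rad 1.1661434610736794
```

The lever travelled only 1.18 rad, so either it didn't start fully open or it isn't on the stop yet. I'll push again, harder, to find out.

```bash
python3 - <<'E'
from h import *; from rig import bot
PV=np.array([530.,25.3])
def tp(phi,gap,z):
    u=np.array([np.cos(phi),np.sin(phi)]); t=np.array([np.sin(phi),-np.cos(phi)])
    p=PV+68*u-t*(22+gap); return np.array([p[0],p[1],z])
def tq(phi): return quat(phi-np.pi/2-np.pi)
p1=np.radians(116)
bot.move_to(tp(p1,20,180),tq(p1))
bot.servo_line(tp(p1,20,76),speed=120)
bot.servo_line(tp(p1,4,76),speed=60)
f0=bot.read_state()["ft_force"]
for k in range(0,9):
    phi=p1-.04*k
    h=bot.servo_line(tp(phi,0,76),tq(phi),speed=12,until_force=25)
    s=bot.read_state(); f=(s["ft_force"]-f0)[:2]; d=s["ee_pos"]-tp(phi,0,76)
    print(k,h,f.round(1),d.round(1),round(s["clock"],2))
    if h or np.hypot(*f)>25: break
bot.dwell(.2); print((bot.read_state()["ft_force"]-f0).round(1))
e=bot.read_state()["ee_pos"]; t=np.array([np.sin(phi),-np.cos(phi)])
bot.servo_line([e[0]-30*t[0],e[1]-30*t[1],76],speed=80)
e=bot.read_state()["ee_pos"]; bot.servo_line([e[0],e[1],220],speed=150)
bot.move_to([380,150,260],tq(phi))
for n,o in (("top",1.8),("scene",-1.8)):
    c=bot.read_camera(n); pickle.dump(c,open(n+"4.pkl","wb")); cv2.imwrite(f"pics/{n}4.png",c["image"])
    rw,P=cloud(c); I=c["image"].max(2); ctr=(500,89+o)
    m=(I<80)&(P[...,2]>50)&(P[...,2]<78)&(np.hypot(P[...,0]-ctr[0],P[...,1]-ctr[1])<30)
    v,u=np.nonzero(m); b=plane(c,[(u.mean(),v.mean())],61)[0]
    d=b[:2]-np.array([530,25.3+o*.8]); print(n,b.round(1),np.degrees(np.arctan2(d[1],d[0])),"yaw",barline(c)[0])
print(bot.read_state()["clock"])
E
```

```text
0 False [-1.4 -1.1] [-0.1 -0.  -0. ] 23.15
1 False [-12.9 -10. ] [-1.6 -0.9 -0.3] 23.54
2 True [-6.6 -4.1] [-4.4 -2.1 -1.1] 23.84
[-6.9 -3.6  6.6]
top [499.7  89.6  61. ] 115.70106445369207 yaw -0.45125395
scene [498.3  88.2  61. ] 116.2032354213163 yaw -0.45078748
26.325
```

It's on the stop: about 25 N gave no movement (116° before and after), and the angle matches the stop pin on the lug. The vise yaw hasn't changed. One last look before handing in.

```bash
python3 - <<'E'
import cv2
a=cv2.imread("pics/scene4.png")[150:290,210:380]; b=cv2.imread("pics/top4.png")[140:280,195:345]
cv2.imwrite("pics/z5.png",cv2.hconcat([cv2.resize(a,(400,330)),cv2.resize(b,(354,330))]))
d=cv2.absdiff(cv2.imread("pics/scene0.png"),cv2.imread("pics/scene4.png"));cv2.imwrite("pics/d.png",d)
E
```

```text
(no output)
```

View pics/z5.png

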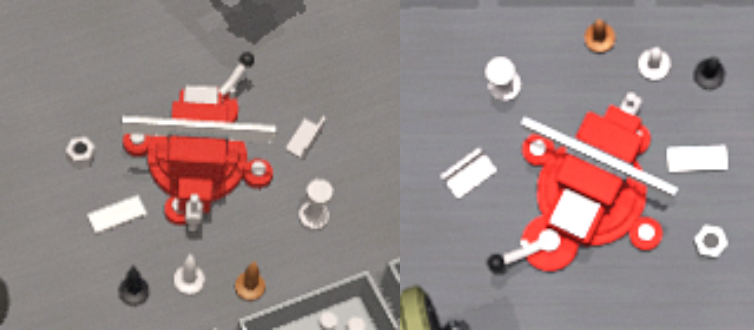

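View pics/d.png

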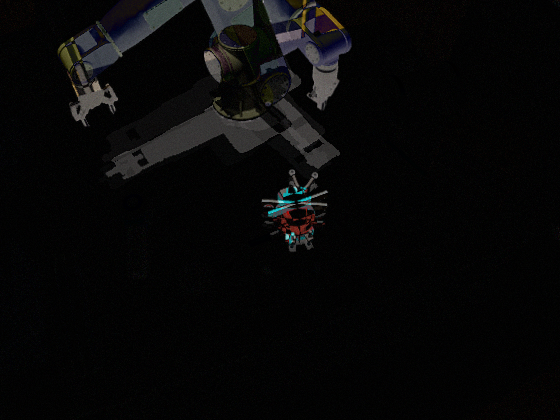

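The difference image shows change only at the arm, the vise and the lever. The screw points at the steel pointed post, and the lever ball is at top (236,252).

```bash
python3 -c "
from rig import bot
print(bot.finish_job(), bot.read_state()['clock'])"
```

```text
the job is handed in; nothing more can be done
the job is handed in; nothing more can be done
```

The vise is aimed at the pointed steel post and the lock lever is on its stop. I handed the job in with the arm clear of everything, at about 26 s on the robot's clock.

- **Aim:** I pushed the bar's left (+y) end with the closed fingers until the vise was at yaw -0.451 rad in both views. The bearing to the post is about -0.456 rad. My separate estimates of it ranged from -0.443 to -0.464, so the aim is within about 0.01 rad. Locking did not move the vise.
- **Lock:** I pushed the lever's ball clockwise until the force rose. The lever had travelled only 1.18 rad, not the full 1.4. I pushed again until the force had changed by 25 N, and it did not move (116° both times). Its angle also matches the stop pin on the lug, so I take it to be at its stop and to have started partly closed.
- **Other things:** comparing scene pictures from before and after shows only the vise, the lever and the arm have changed.
- **Disagreement:** the two cameras differ by about 3 to 5 mm in y. I worked out the aim within each view separately, so this barely affects it.

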